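# Close up the ski wax chest

### The arm

A 6-joint arm with a two-finger parallel gripper is mounted at the origin on the work surface. World frame = base frame: x ahead of the robot, y to its left, z up, the work surface at z = 0. Lengths are in m, angles in rad, forces in N, time in s.
With the tool pointing down it reaches from about 0.25 to 0.85 m from the base axis. Payload 12.5 kg.
Tool frame: the origin (TCP) lies midway between the tips of the shut fingers; the grasp point (between the pads) lies behind it (ctrl.grip_point_offset is the z of the grasp point in the tool frame, in m); z points along the fingers, y is the line along which they close (so a half turn about z gives the same grasp; the last joint's range is limited). The gripper opens to 93 mm and grips with 3 to 60 N. Pads are 15 mm wide; open, the fingers measure 128 mm over their backs; the gripper's body (75 mm by 188 mm) begins 65 mm behind the grasp point.
Start: joints at [-1.417, 0.351, 1.652, -0, 1.139, -0.085], TCP at [0.13, -0.534, 0.219] pointing down, gripper open.
Joint ranges: [-2.75, 2.75], [-0.79, 2.1], [0.01, 2.65], [-1.57, 4.71], [0.07, 3.14], [-2.87, 2.87]. Speed limits (rad/s): [2.22, 2.22, 2.79, 3.14, 3.14, 3.14].

### API

Orientations are given as a unit quaternion [w, x, y, z].
In Python, from rig import ctrl, eyes gives the robot as it stands.
- The arm moves only by the tool move_arm, never from a script. Its argument "steps" is a list of rows, each a list of 5 numbers: the finger opening in m, from 0 to 0.093, then the shift along the tool's x, y, z in m, then the turn about the tool's z in rad. In form: [[hand, tx, ty, tz, yaw], ...]. A call has 1 to 10 rows; each row is the pose to reach, as a shift and turn from the pose commanded when the call began, along the tool's axes at that moment; what a row does not reach only later rows make up. A row lasts 1/12 s, in which the tool goes at most 41.7 mm and 7.16 degrees, less where a joint would pass 70% of its speed; a pose out of reach is approached as far as the arm can. A call with a gripper value outside its range is refused whole. The fingers move at their own pace and stop on an object; "grip_force" is the grip in N (left out, the last holds). Time passes only in rows, so rows that repeat a pose let the fingers close. It gives the time, the measured TCP pose, the force, the opening and the grip force at its end, in the units of the state.
- ctrl.get_state(): the state, without advancing time (a new reading comes with each control period).
- eyes.capture(name): name is "scene" or "side" or "wrist"; returns the picture (400x640x3 uint8, red, green, blue); there is no depth.
- eyes.calibration(name): a dict with "camera_matrix" (3x3 intrinsics, pixels), "xyz" and "orientation" of the camera in the world; the wrist camera has in their place "tool_from_camera" (4x4, takes a point from camera to tool coordinates, whose origin is the TCP and whose axes are the flange's). Camera axes: x right, y up, looking along -z (the intrinsics and any distortion apply to the point x, -y, -z); pixel columns grow to the right and rows downward; lengths in m; the calibration is good to about 2 mm. A picture is of the moment at which its call begins: read the wrist's pose just before it. calibration takes no time and is no camera call.
- ctrl.close_job(): hands the job in; it is judged then, once.
The state is a dict: "clock": time; "joints": joint angles; "joint_vel": joint speeds; "tau": joint torques, N m; "tcp_pos": TCP position; "tcp_rot": TCP orientation; "contact_force": force on the tool from outside, world axes, zero at the start; "ft_torque": the same for the moment, N m; "grip_width": finger opening in m; "finger_force": force on a finger pad.
Only numpy, scipy, OpenCV 4.12 (cv2) and the standard library are available. Lean on these libraries where they do the work, as an engineer would, in place of code of your own. Each camera call takes 0.05 s, during which the arm holds its last target. There are 200 camera calls.

### The job

Close up the plywood wax chest on the ski bench: push both red drawers fully home and slide the aluminium cover all the way over the open wax well, to its stop. Only push with the fingertips: do not pinch the drawer fronts or the cover's wooden bar, and leave everything else on the bench standing where it is.

Things in the scene. Friction and masses are not known exactly. Their poses are not given: they have to be found in the camera images.
- chest: Plywood chest fixed to the bench, 180 (x) x 300 (y) x 92 mm high, rails on top to 102 mm. Origin: centre of its underside (z = 0). x points from the drawer side to the back, y to the left seen from the robot. Two drawers side by side in its -x side. The right (-y) half of its top is an open well with wax blocks, the left half a flat deck. Its place and yaw (within 0.25 rad) vary.
- left_drawer (a joint): Left (+y) drawer's opening in m: 0 fully home, up to 0.08 open towards the chest's -x. It slides against about 1.5 N of friction, stays where it is left and stops hard at 0.
- right_drawer (a joint): Right (-y) drawer's opening in m: the same as the left.
- cover (a joint): Cover's opening in m: 0 when it covers the well against its stop, up to 0.13 open towards the chest's +y (over the deck). It slides against about 1.5 N of friction, stays where it is left and stops hard at 0.
- left_face: Outer plate of the left drawer's red front (145 mm wide, 66 high, 12 thick, from 8 to 74 mm above the bench; flat, no knob, a dark painted line). Origin: centre of the outer face, 41 mm above the bench; moves with the drawer. Shut, it lies at chest x = -102, y = 75 mm. Push towards chest +x to shut. Its axes are the chest's.
- right_face: The same for the right drawer: shut, at chest x = -102, y = -75 mm. Its axes are the chest's.
- left_inner: Inner plate of the left drawer's front, facing the inside of the drawer (origin: centre of that inside face). Fingers pressing here and on the outer face at once pinch the front. Its axes are the chest's.
- right_inner: The same for the right drawer. Its axes are the chest's.
- bar_left: Left (+y) face of the dark wooden bar across the middle of the aluminium cover (cover 166 (x) x 150 (y) x 6 mm, top 99 mm above the bench; bar 76 (x) x 14 (y) mm, top 123 mm up). Origin: centre of this face, 109 mm up; moves with the cover. Shut, it lies at chest x = 0, y = -65 mm. Push it towards chest -y to shut. Its axes are the chest's.
- bar_right: Right (-y) face plate of the same bar, origin: centre of that face, 14 mm from the left one. Its axes are the chest's.
- brush: Loose brass-bristle brush, light wood back, 120 x 45 x 40 mm, bristles up, lying to the right of the chest. Origin: centre of its underside.
- pole_basket: Loose aluminium ski pole basket, disc 72 mm across with a stub, 26 mm high, beside the chest. Origin: centre of its underside.
- retainer: Loose blue plastic ski brake retainer, a U 80 x 40 x 20 mm, lying in front of the chest, between the drawers' lines. Origin: centre of its underside.
- wax_tin: Loose green tin with a pale lid, 60 mm across, 35 mm high, beside the chest. Origin: centre of its underside.
- cork_block: Loose cork block 70 x 45 x 30 mm, beside the chest. Origin: centre of its underside.
- cleaner: Loose white bottle 56 mm across, 120 mm high, standing in front and to the left of the left drawer. Origin: centre of its underside.

How it is judged:
By the outcome, as a careful person would: the job done as asked, in the order asked, and still so for the second after the job is handed in, with the robot touching nothing.
It also fails if it takes over 54 s, if anything falls off the work surface, if the arm or the gripper's body presses on something with over 40 N, if the wrist force passes 120 N, or if a joint passes its speed limit or range.

## Working session

There is one attempt and no reset: what is moved stays moved. The work goes in short steps, Python scripts to look and compute and a tool call to move; the robot and the scene stay as the last step left them, time stands still between calls to the robot, and variables do not carry over. Pictures are saved under pics/ and viewed, at most 10 in all, crops included, and the job is handed in when it is done.

Besides the shell and the picture viewer there is one more tool, called after "Emit:" in YAML: its name, and indented under it one key for each argument. move_arm: Moves the arm, as the interface text tells. Its arguments: {"type":"object","properties":{"steps":{"type":"array"},"grip_force":{"type":"number"}},"required":["steps"]}

```bash
mkdir -p pics; python3 - <<'E'
from rig import ctrl, eyes
import cv2
for n in("scene","side"):
    im=eyes.capture(n); cv2.imwrite(f"pics/{n}0.png",im[:,:,::-1]); c=eyes.calibration(n); print(n,c)
print(eyes.calibration("wrist"));s=ctrl.get_state();print(s)
print(ctrl.grip_point_offset)
E
```

```text
scene {'camera_matrix': array([[464.58685979,   0.        , 321.74056943],
       [  0.        , 464.58685979, 198.61492241],
       [  0.        ,   0.        ,   1.        ]]), 'xyz': array([ 1.00912362, -0.40592605,  1.18236536]), 'orientation': array([0.89530925, 0.238839  , 0.09884507, 0.36277669])}
side {'camera_matrix': array([[420.09024243,   0.        , 326.37585638],
       [  0.        , 420.09024243, 196.60262606],
       [  0.        ,   0.        ,   1.        ]]), 'xyz': array([ 0.40093506, -0.76271018,  0.63593857]), 'orientation': array([ 0.88031494,  0.46235639, -0.05160327, -0.09278622])}
{'camera_matrix': array([[343.3135818 ,   0.        , 322.22918304],
       [  0.        , 343.3135818 , 201.62471964],
       [  0.        ,   0.        ,   1.        ]]), 'tool_from_camera': array([[-1.66327334e-04,  9.62411592e-01,  2.71595102e-01,
         7.63259687e-02],
       [ 9.99999978e-01,  1.94842669e-04, -7.80261240e-05,
         8.46510204e-04],
       [-1.28011561e-04,  2.71595084e-01, -9.62411603e-01,
        -1.66339657e-01],
       [ 0.00000000e+00,  0.00000000e+00,  0.00000000e+00,
         1.00000000e+00]])}
{'clock': 0.1, 'joints': array([-1.41658598e+00,  3.51181076e-01,  1.65237384e+00, -3.93359491e-05,
        1.13911429e+00, -8.45703788e-02]), 'joint_vel': array([-8.73562302e-04, -2.29152075e-03, -7.43477478e-04,  4.46741369e-04,
       -8.06625646e-05,  7.61718911e-04]), 'tau': array([ 6.00223011e-04, -4.98025882e+01, -2.85701340e+01,  6.99654431e-02,
        2.38855061e-02, -5.25432984e-05]), 'tcp_pos': array([ 0.13006618, -0.53406698,  0.21815074]), 'tcp_rot': array([-5.37328722e-04,  9.92880307e-01,  1.19115095e-01, -3.65874415e-05]), 'contact_force': array([ 1.20376819,  0.33737018, -0.16484761]), 'ft_torque': array([ 0.03509322, -0.01211869,  0.05340731]), 'finger_force': 0.0, 'grip_width': 0.09296258752331761}
-0.0188
```

View pics/scene0.png

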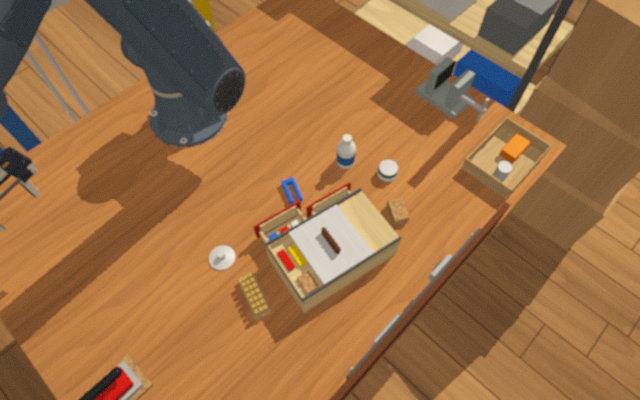

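View pics/side0.png

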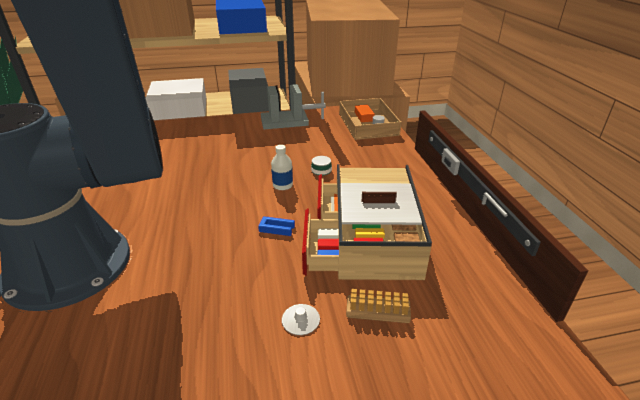

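The scene view shows the chest at about (330,250), with the drawer fronts at (280,222) and (330,200) and the bar at (330,240). The retainer is at (291,190) and the bottle at (346,152). Next I'll take enlarged crops to pick corners.

```bash
cat > h.py <<'E'
import numpy as np, cv2
from scipy.spatial.transform import Rotation as R
from rig import ctrl, eyes
def rot(q): return R.from_quat(np.roll(q,-1)).as_matrix()
def ray(n,u,v):
    c=eyes.calibration(n);K=c["camera_matrix"]
    d=np.linalg.inv(K)@[u,v,1]; d=np.array([d[0],-d[1],-d[2]])
    return np.array(c["xyz"]),rot(c["orientation"])@d
def onplane(n,u,v,z):
    o,d=ray(n,u,v); return o+d*(z-o[2])/d[2]
def project(n,p):
    c=eyes.calibration(n);q=rot(c["orientation"]).T@(np.array(p)-c["xyz"]);K=c["camera_matrix"]
    return K[0,0]*q[0]/-q[2]+K[0,2], K[1,1]*-q[1]/-q[2]+K[1,2]
E
python3 - <<'E'
import cv2
a=cv2.imread("pics/scene0.png")[175:315,235:415]; a=cv2.resize(a,None,fx=4.4,fy=4.2,interpolation=cv2.INTER_CUBIC)
cv2.imwrite("pics/c1.png",a)
b=cv2.imread("pics/side0.png")[155:285,290:440]; b=cv2.resize(b,None,fx=4.5,fy=4.5,interpolation=cv2.INTER_CUBIC)
cv2.imwrite("pics/c2.png",b)
E
```

```text
(no output)
```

View pics/c1.png

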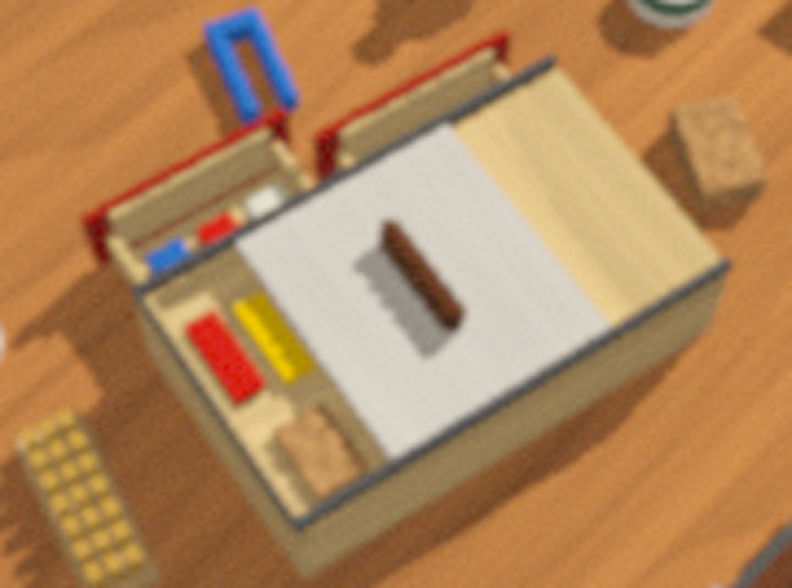

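View pics/c2.png

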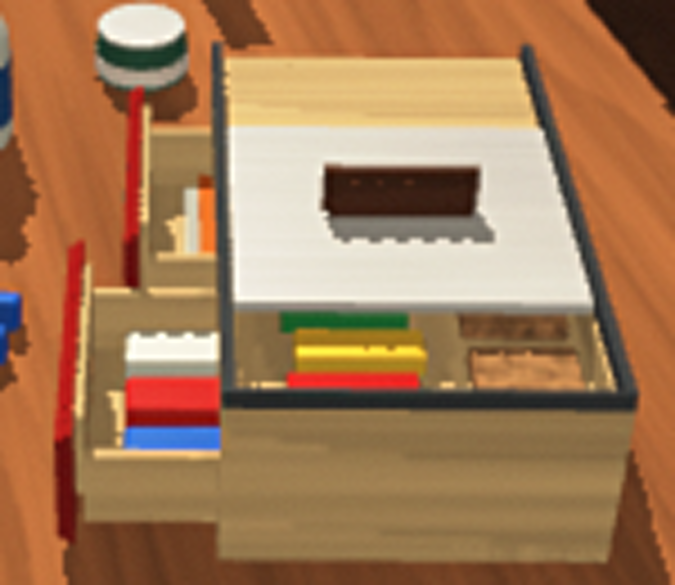

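The crops show four dark rail corners in c1 at about (138,290), (298,528), (730,263) and (552,60). The red top edges run (88,222)-(282,116) and (320,136)-(505,38), and the bar top runs (388,222)-(460,325). The retainer is at (205-295,10-120) and the tin is beyond the left drawer.

```bash
cat >> h.py <<'E'
def c1(u,v,z): return onplane("scene",235+(u+.5)/4.4-.5,175+(v+.5)/4.2-.5,z)
def c2(u,v,z): return onplane("side",290+(u+.5)/4.5-.5,155+(v+.5)/4.5-.5,z)
E
python3 - <<'E'
from h import *
P=np.array([c1(138,290,.102),c1(298,528,.102),c1(730,263,.102),c1(552,60,.102)])[:,:2]
Q=np.array([c2(224,402,.102),c2(634,405,.102),c2(527,45,.102),c2(217,43,.102)])[:,:2]
L=np.array([[-.09,-.15],[.09,-.15],[.09,.15],[-.09,.15]])
def fit(P):
    m=P.mean(0);H=L.T@(P-m);th=np.arctan2(H[0,1]-H[1,0],H[0,0]+H[1,1]);c,s=np.cos(th),np.sin(th)
    Rm=np.array([[c,-s],[s,c]]);return m,th,Rm,np.linalg.norm(P-(m+L@Rm.T),axis=1)
f=fit(P);g=fit(Q);print(f[0],f[1],f[3]);print(g[0],g[1],g[3])
m=(f[0]+g[0])/2;th=(f[1]+g[1])/2;c,s=np.cos(th),np.sin(th);Rm=np.array([[c,-s],[s,c]])
np.savez("chest.npz",m=m,th=th)
def loc(p): return np.round(Rm.T@(p[:2]-m),4)
def bothc(n,p): print(n,loc(p),np.round(p[:2],3))
for n,p in dict(R1=c1(88,222,.074),R2=c1(282,116,.074),L1=c1(320,136,.074),L2=c1(505,38,.074),
  barF=c1(388,222,.123),barB=c1(462,318,.123),sR=c2(68,410,.008+.066/1) if 0 else c2(78,245,.074),sL=c2(136,92,.074),
  sbar1=c2(325,165,.123),sbar2=c2(480,168,.123),ret1=c1(205,25,.02),ret2=c1(260,10,.02),ret3=c1(297,100,.02),ret4=c1(250,120,.02)).items(): bothc(n,p)
for n,u,v in [("bottlecap",346,137),]: bothc(n,onplane("scene",u,v,.12))
for n,(u,v),z in [("bottleS",(281,150),.12),("tinS",(321,158),.035)]: bothc(n,onplane("side",u,v,z))
bothc("tin",onplane("scene",388,168,.035)); bothc("basket",onplane("scene",222,258,.005)); bothc("brush",onplane("scene",254,296,.03))
bothc("cork",onplane("scene",398,208,.03))
print(rot(ctrl.get_state()["tcp_rot"]).round(3))
E
```

```text
[ 0.67983124 -0.03049779] -0.2149168976773693 [0.00351731 0.00212325 0.00303532 0.0037004 ]
[ 0.67724203 -0.03768465] -0.22142410497977036 [0.0036262  0.00343725 0.00418319 0.00396996]
R1 [-0.1572 -0.1416] [ 0.494 -0.138]
R2 [-0.1581 -0.0029] [ 0.524 -0.003]
L1 [-0.1324  0.0089] [0.551 0.003]
L2 [-0.1305  0.1474] [0.583 0.138]
barF [-0.0369 -0.0035] [ 0.642 -0.03 ]
barB [ 0.0386 -0.0035] [ 0.715 -0.046]
sR [-0.1586 -0.0055] [ 0.522 -0.005]
sL [-0.1322  0.1413] [0.58  0.132]
sbar1 [-0.0371 -0.0049] [ 0.641 -0.031]
sbar2 [ 0.0383 -0.0065] [ 0.714 -0.049]
ret1 [-0.2764  0.0069] [0.41  0.032]
ret2 [-0.2667  0.0443] [0.428 0.067]
ret3 [-0.1907  0.0261] [0.498 0.033]
ret4 [-0.1943 -0.0079] [0.487 0.   ]
bottlecap [-0.2422  0.2112] [0.488 0.224]
bottleS [-0.233   0.1882] [0.492 0.2  ]
tinS [-0.1318  0.2992] [0.615 0.287]
tin [-0.131   0.2896] [0.613 0.277]
basket [-0.16   -0.2518] [ 0.468 -0.245]
brush [-0.0095 -0.2324] [ 0.619 -0.259]
cork [-0.0096  0.233 ] [0.72  0.196]
[[ 0.972  0.237 -0.   ]
 [ 0.237 -0.972  0.001]
 [ 0.    -0.001 -1.   ]]
```

Emit:
move_arm:
  steps:
    - [0,0.453,-0.37,0,0.457]
    - [0,0.453,-0.37,0,0.457]
    - [0,0.453,-0.37,0,0.457]
    - [0,0.453,-0.37,0,0.457]
    - [0,0.453,-0.37,0,0.457]
    - [0,0.453,-0.37,0,0.457]
    - [0,0.453,-0.37,0,0.457]
    - [0,0.453,-0.37,0,0.457]
    - [0,0.453,-0.37,0,0.457]
    - [0,0.453,-0.37,0,0.457]
  grip_force: 20

```text
clock: 0.93
tcp_pos: [0.3799, -0.2028, 0.2187]
tcp_rot: [0.0, 0.994, -0.109, 0.0]
contact_force: [0.9, -0.9, -0.3]
grip_width: 0.0307
finger_force: 0.0
```

Emit:
move_arm:
  steps:
    - [0,0.035,-0.075,0,0]
    - [0,0.07,-0.155,0,0]
    - [0,0.07,-0.155,0,0]
    - [0,0.07,-0.155,0,0]
    - [0,0.07,-0.155,0.08,0]
    - [0,0.07,-0.155,0.168,0]
    - [0,0.07,-0.155,0.168,0]
    - [0,0.07,-0.155,0.168,0]
    - [0,0.07,-0.155,0.168,0]
    - [0,0.07,-0.155,0.168,0]

```text
clock: 1.77
tcp_pos: [0.48, -0.0683, 0.0497]
tcp_rot: [-0.0, 0.994, -0.109, -0.002]
contact_force: [0.2, -0.6, 0.5]
grip_width: 0.0005
finger_force: 0.0
```

```bash
cat >> h.py <<'E'
def tl():
    d=np.load("chest.npz");th=float(d["th"]);c,s_=np.cos(th),np.sin(th);s=ctrl.get_state();p=s["tcp_pos"]
    r=rot(s["tcp_rot"]);print("TCP in chest",(np.array([[c,s_],[-s_,c]])@(p[:2]-d["m"])).round(4),p[2].round(4),"yaw err",np.arctan2(r[1,0],r[0,0])-th,s["contact_force"].round(1),s["clock"])
E
python3 - <<'E'
from h import *
tl()
a=eyes.capture("scene")[150:320,200:420]; b=eyes.capture("side")[140:310,270:470]
a=cv2.resize(a,(400,309),interpolation=cv2.INTER_CUBIC);b=cv2.resize(b,(364,309),interpolation=cv2.INTER_CUBIC)
cv2.imwrite("pics/a1.png",np.hstack([a,b])[:,:,::-1])
E
```

```text
TCP in chest [-0.1864 -0.0764] 0.0497 yaw err -5.632146928946646e-06 [ 0.2 -0.6  0.5] 1.7667
```

View pics/a1.png

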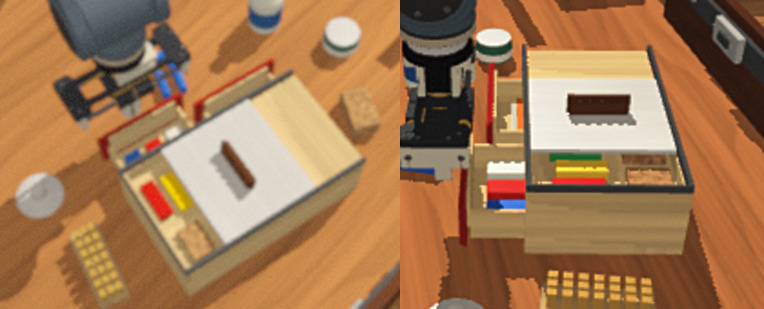

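The gripper is in front of the right drawer at crop (130,95) and clear of the retainer. I'll push the drawer home.

Emit:
move_arm:
  steps:
    - [0,0.012,0,0,0]
    - [0,0.02,0,0,0]
    - [0,0.028,0,0,0]
    - [0,0.036,0,0,0]
    - [0,0.044,0,0,0]
    - [0,0.051,0,0,0]
    - [0,0.058,0,0,0]
    - [0,0.063,0,0,0]
    - [0,0.066,0,0,0]
    - [0,0.069,0,0,0]

```text
clock: 2.7
tcp_pos: [0.5487, -0.0836, 0.0505]
tcp_rot: [-0.0, 0.994, -0.109, -0.0]
contact_force: [-2.2, 0.5, 1.4]
grip_width: 0.0005
finger_force: 0.8
```

Emit:
move_arm:
  steps:
    - [0,0.001,0,0,0]
    - [0,0.002,0,0,0]
    - [0,0.003,0,0,0]
    - [0,0.004,0,0,0]
    - [0,0.005,0,0,0]
    - [0,0.006,0,0,0]

```text
clock: 3.2
tcp_pos: [0.5532, -0.0846, 0.0505]
tcp_rot: [-0.0, 0.994, -0.109, -0.002]
contact_force: [-12.2, 2.0, 9.0]
grip_width: 0.0007
finger_force: 6.2
```

Emit:
move_arm:
  steps:
    - [0,0.001,0,0,0]
    - [0,0.002,0,0,0]
    - [0,0.003,0,0,0]
    - [0,0.003,0,0,0]
    - [0,0.003,0,0,0]

```text
clock: 3.62
tcp_pos: [0.5532, -0.0845, 0.0505]
tcp_rot: [-0.0, 0.994, -0.109, -0.005]
contact_force: [-23.1, 4.3, 19.3]
grip_width: 0.0003
finger_force: 12.2
```

Emit:
move_arm:
  steps:
    - [0,-0.03,0,0,0]
    - [0,-0.06,0,0,0]
    - [0,-0.06,0,0,0]
    - [0,-0.06,-0.04,0,0]
    - [0,-0.06,-0.08,0,0]
    - [0,-0.06,-0.12,0,0]
    - [0,-0.06,-0.15,0,0]
    - [0,-0.06,-0.15,0,0]
    - [0,-0.052,-0.15,0,0]
    - [0,-0.044,-0.15,0,0]

```text
clock: 4.45
tcp_pos: [0.5476, 0.0701, 0.0508]
tcp_rot: [0.0, 0.994, -0.109, 0.0]
contact_force: [0.1, 0.4, -0.0]
grip_width: 0.0003
finger_force: 0.0
```

Emit:
move_arm:
  steps:
    - [0,0.008,0,0,0]
    - [0,0.016,0,0,0]
    - [0,0.024,0,0,0]
    - [0,0.031,0,0,0]
    - [0,0.036,0,0,0]
    - [0,0.039,0,0,0]
    - [0,0.041,0,0,0]
    - [0,0.043,0,0,0]
    - [0,0.044,0,0,0]
    - [0,0.044,0,0,0]

```text
clock: 5.28
tcp_pos: [0.5853, 0.0615, 0.0503]
tcp_rot: [0.0, 0.994, -0.109, -0.005]
contact_force: [-24.9, 3.0, 19.5]
grip_width: 0.0005
finger_force: 12.7
```

```bash
python3 -c "
from h import *
tl()"
```

```text
TCP in chest [-0.1117  0.0732] 0.0503 yaw err 0.00013403770218248234 [-24.9   3.   19.5] 5.2833
```

Emit:
move_arm:
  steps:
    - [0,-0.02,0,0,0]
    - [0,-0.03,0,0,0]
    - [0,-0.03,0,-0.04,0]
    - [0,-0.03,0,-0.08,0]
    - [0,-0.03,0,-0.12,0]
    - [0,-0.03,0,-0.14,0]
    - [0,-0.03,0,-0.14,0]
    - [0,0.01,0.01,-0.14,0.12]
    - [0,0.05,0.015,-0.14,0.24]
    - [0,0.08,0.02,-0.14,0.36]

```text
clock: 6.12
tcp_pos: [0.6655, 0.0231, 0.1901]
tcp_rot: [-0.0, 0.958, -0.288, 0.0]
contact_force: [0.3, 0.9, 0.1]
grip_width: 0.0005
finger_force: 0.0
```

```bash
python3 -c "
from h import *
tl();print(ctrl.get_state()['joints'].round(2))"
```

```text
TCP in chest [-0.0252  0.053 ] 0.1901 yaw err -0.3659799309199898 [0.3 0.9 0.1] 6.1167
[-0.04  0.59  1.35 -0.    1.2   2.12]
```

Emit:
move_arm:
  steps:
    - [0,0.024,-0.006,0,-0.12]
    - [0,0.024,-0.006,0,-0.24]
    - [0,0.024,-0.006,0,-0.36]
    - [0,0.024,-0.006,0,-0.48]
    - [0,0.024,-0.006,0,-0.6]
    - [0,0.024,-0.006,0,-0.72]
    - [0,0.024,-0.006,0,-0.84]
    - [0,0.024,-0.006,0,-0.96]
    - [0,0.024,-0.006,0,-1.08]
    - [0,0.024,-0.006,0,-1.2]

```text
clock: 6.95
tcp_pos: [0.6868, 0.016, 0.1895]
tcp_rot: [-0.0, 0.951, 0.309, -0.0]
contact_force: [-0.1, 0.5, -1.4]
grip_width: 0.0006
finger_force: 0.0
```

Emit:
move_arm:
  steps:
    - [0,0,0,0,-0.12]
    - [0,0,0,0,-0.24]
    - [0,0,0,0,-0.36]
    - [0,0,0,0,-0.48]
    - [0,0,0,0,-0.6]
    - [0,0,0,0,-0.72]
    - [0,0,0,0,-0.737]
    - [0,0,0,0,-0.737]
    - [0,0,0,0,-0.737]

```text
clock: 7.7
tcp_pos: [0.6868, 0.016, 0.1901]
tcp_rot: [-0.0, 0.779, 0.627, -0.0]
contact_force: [-0.0, 0.7, 0.7]
grip_width: 0.0006
finger_force: 0.0
```

```bash
python3 -c "
from h import *
tl();print(ctrl.get_state()['joints'].round(2))
a=eyes.capture('scene')[150:320,200:420]; b=eyes.capture('side')[120:290,270:470]
a=cv2.resize(a,(400,309),interpolation=cv2.INTER_CUBIC);b=cv2.resize(b,(364,309),interpolation=cv2.INTER_CUBIC)
cv2.imwrite('pics/a2.png',np.hstack([a,b])[:,:,::-1])
"
```

```text
TCP in chest [-0.0027  0.0507] 0.1901 yaw err 1.5732563058688387 [-0.   0.7  0.7] 7.7
[-0.04  0.63  1.28  0.    1.23  0.17]
```

View pics/a2.png

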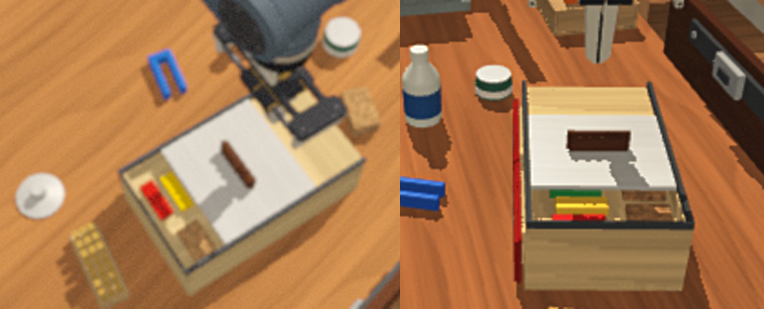

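Both drawers are flush and the gripper is over the left of the cover at crop (290,100), with the bar clear. I'll descend to the left of the bar and push.

Emit:
move_arm:
  steps:
    - [0,0,0.003,0.03,0]
    - [0,0,0.003,0.055,0]
    - [0,0,0.003,0.072,0]
    - [0,0,0.003,0.08,0]
    - [0,0,0.003,0.082,0]
    - [0,0,0.003,0.082,0]
    - [0,-0.01,0.003,0.082,0]
    - [0,-0.02,0.003,0.082,0]
    - [0,-0.028,0.003,0.082,0]
    - [0,-0.035,0.003,0.082,0]

```text
clock: 8.63
tcp_pos: [0.6825, -0.0203, 0.1095]
tcp_rot: [0.0, 0.778, 0.628, 0.0]
contact_force: [0.3, 0.2, -0.1]
grip_width: 0.0004
finger_force: 0.0
```

Emit:
move_arm:
  steps:
    - [0,-0.007,0,0,0]
    - [0,-0.014,0,0,0]
    - [0,-0.021,0,0,0]
    - [0,-0.028,0,0,0]
    - [0,-0.035,0,0,0]
    - [0,-0.042,0,0,0]
    - [0,-0.048,0,0,0]
    - [0,-0.054,0,0,0]
    - [0,-0.06,0,0,0]
    - [0,-0.063,0,0,0]

```text
clock: 9.47
tcp_pos: [0.669, -0.0812, 0.1086]
tcp_rot: [-0.0, 0.778, 0.628, -0.0]
contact_force: [-0.6, 1.4, 0.9]
grip_width: 0.0003
finger_force: 0.8
```

```bash
python3 -c "
from h import *
tl()"
```

```text
TCP in chest [ 0.0009 -0.0481] 0.1086 yaw err 1.576647256451425 [-0.6  1.4  0.9] 9.4667
```

Pushing at about 1.5 N, with roughly 9 mm to go.

Emit:
move_arm:
  steps:
    - [0,-0.002,0,0,0]
    - [0,-0.004,0,0,0]
    - [0,-0.006,0,0,0]
    - [0,-0.007,0,0,0]
    - [0,-0.008,0,0,0]
    - [0,-0.009,0,0,0]
    - [0,-0.01,0,0,0]
    - [0,-0.011,0,0,0]
    - [0,-0.012,0,0,0]
    - [0,-0.012,0,0,0]

```text
clock: 10.3
tcp_pos: [0.6677, -0.0872, 0.1087]
tcp_rot: [-0.002, 0.778, 0.629, 0.003]
contact_force: [5.7, 26.5, 0.7]
grip_width: 0.0006
finger_force: 13.8
```

```bash
python3 -c "
from h import *
tl()"
```

```text
TCP in chest [ 0.0009 -0.0542] 0.1087 yaw err 1.5774792898422016 [ 5.7 26.5  0.7] 10.3
```

Hard stop at 26 N. I'll retreat and check.

Emit:
move_arm:
  steps:
    - [0,0.01,0,0,0]
    - [0,0.025,0,0,0]
    - [0,0.03,0,0,0]
    - [0,0.03,0,-0.04,0]
    - [0,0.03,0,-0.08,0]
    - [0,0.06,0,-0.12,0]
    - [0,0.1,0,-0.14,0]
    - [0,0.14,0,-0.14,0]
    - [0,0.14,0,-0.14,0]
    - [0,0.14,0,-0.14,0]

```text
clock: 11.13
tcp_pos: [0.6964, 0.0473, 0.2488]
tcp_rot: [0.0, 0.777, 0.63, 0.0]
contact_force: [0.0, -1.2, -0.5]
grip_width: 0.0002
finger_force: 0.0
```

```bash
python3 -c "
from h import *
tl()
a=eyes.capture('scene')[150:320,200:420]; b=eyes.capture('side')[120:290,270:470]
a=cv2.resize(a,(400,309),interpolation=cv2.INTER_CUBIC);b=cv2.resize(b,(364,309),interpolation=cv2.INTER_CUBIC)
cv2.imwrite('pics/a3.png',np.hstack([a,b])[:,:,::-1])
"
```

```text
TCP in chest [-0.0002  0.0833] 0.2488 yaw err 1.5803010391018304 [ 0.  -1.2 -0.5] 11.1333
```

View pics/a3.png

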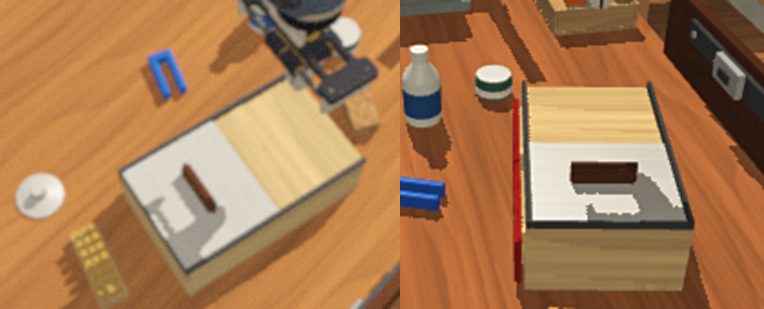

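The cover reaches the right rail at its stop, both drawers are flush, and nothing else has moved. Handing in.

```bash
python3 -c "
from rig import ctrl
print(ctrl.close_job())"
```

```text
the job is handed in; nothing more can be done
None
```

I pushed both drawers fully home, then slid the cover over the wax well to its stop, using only shut fingertips; nothing else on the bench appears to have moved, and I handed the job in at about 11 s.

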